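# Restock the blue gift-box row in the glass studio

### The arm

A 6-joint arm with a two-finger parallel gripper is mounted at the origin on the work surface. World frame = base frame: x ahead of the robot, y to its left, z up, the work surface at z = 0. Lengths are in m, angles in rad, forces in N, time in s.
With the tool pointing down it reaches from about 0.3 to 1 m from the base axis. Payload 5.1 kg.
Tool frame: the origin (TCP) lies on the centre line of the jaws, within the pads' length; the fingertips stand 14 mm ahead of it and the grasp point (between the pads) lies 5 mm behind it (finger_overhang is the distance from the TCP to the fingertips, in m); z points along the fingers, y is the line along which they close (so a half turn about z gives the same grasp; the last joint's range is limited). The gripper opens to 95 mm and grips with 3 to 60 N. Pads are 20 mm wide; open, the fingers measure 119 mm over their backs; the gripper's body (75 mm by 180 mm) begins 59 mm behind the grasp point.
Start: joints at [-0.083, 0.124, 1.65, -0, 1.367, -0.083], TCP at [0.65, -0, 0.19] pointing down, gripper open.
Joint ranges: [-2.61, 2.61], [-1.02, 2.33], [0.03, 2.71], [-1.35, 4.49], [0.32, 2.68], [-2.91, 2.91]. Speed limits (rad/s): [2.57, 2.57, 3.14, 3.14, 3.14, 3.14].

### API

Orientations are given as [roll, pitch, yaw] about the fixed x, y, z axes, in that order (R = Rz(yaw) Ry(pitch) Rx(roll)).
In Python, from workcell import * gives the robot as it stands.
- The arm moves only by the tool jog_arm, never from a script. Its argument "rows" is a list of rows, each a list of 3 entries, a list of its own where there are three numbers: the opening, from 0 (shut) to 1 (fully open), then the shift along the world's x, y, z in units of 1 m (1.0 is 1 m), then the turn, a rotation vector about the world's x, y, z in units of 180 degrees (1.0 is 180 degrees). In form: [[gripper, [tx, ty, tz], [rx, ry, rz]], ...]. A call has 1 to 12 rows; each row is the pose to reach, as a shift and turn from the pose commanded when the call began, turning the shorter way round; what a row does not reach only later rows make up. A row lasts 1/10 s, in which the tool goes at most 50 mm and 8.59 degrees, less where a joint would pass 70% of its speed; a pose out of reach is approached as far as the arm can. A call with a number of a shift or a turn outside -1 to 1 is refused whole. A call with a gripper value outside its range is refused whole. The fingers move at their own pace and stop on an object; "grip_force" is the grip in N (left out, the last holds). Time passes only in rows, so rows that repeat a pose let the fingers close. It gives the time, the measured TCP pose, the force, the opening and the grip force at its end, in the units of the state.
- sense(): the state, without advancing time (a new reading comes with each control period).
- camera(name): name is "scene" or "side" or "wrist"; returns the picture (400x640x3 uint8, red, green, blue); there is no depth.
- camera_model(name): a dict with "camera_matrix" (3x3 intrinsics, pixels), "rvec" (rotation vector, rad) and "tvec" (3), from world to camera coordinates, as OpenCV has them. Camera axes: x right, y down, z forward; pixel columns grow to the right and rows downward; lengths in m; the calibration is good to about 2 mm. A picture is of the moment at which its call begins: read the wrist's pose just before it. camera_model takes no time and is no camera call; for the wrist camera it gives the pose at the moment of the call.
- sign_off(): hands the job in; it is judged then, once.
The state is a dict: "clock": time; "joint_pos": joint angles; "joint_vel": joint speeds; "tau": joint torques, N m; "tool_pos": TCP position; "orientation": TCP orientation; "ft_force": force on the tool from outside, world axes, zero at the start; "ft_torque": the same for the moment, N m; "grip_width": finger opening in m; "grip_force": force on a finger pad.
Only numpy, scipy, OpenCV 4.12 (cv2) and the standard library are available. Lean on these libraries where they do the work, as an engineer would, in place of code of your own. Each camera call takes 0.05 s, during which the arm holds its last target. There are 200 camera calls.

### The job

Restock the blue row: without lifting them, slide the two older blue boxes forward along their lane until the front one stands against the front lip and the other is close up behind it. Fold the lid of the new blue box on the bench fully shut and set the box down gently in the same lane behind the older two, standing upright on the lane floor with its clasp to the front like the others. Keep the blue boxes upright throughout, and leave the other boxes and the jar where they stand.

Things in the scene. Friction and masses are not known exactly. Their poses are not given: they have to be found in the camera images.
- riser: Chrome wire shelf riser, fixed on the bench, carrying three lane trays side by side, 115 mm apart centre to centre, in any order. Deck 280 mm deep (x) x 400 mm wide (y), its top 90 mm above the bench; the deck ends 12 mm behind the trays. Corner posts 27 mm thick, 16 mm above the deck. Origin: centre of its foot, on the bench
- lane_blue: The blue row's lane: fixed grey plastic tray with a blue card on its front lip. Origin: centre of its underside, at deck height; x runs along the lane from front (towards the robot) to back, y across, z up. 256 mm long, 84 mm wide; floor top at z = 3 mm; 78 mm wide inside; side walls 3 mm thick, tops at z = 25 mm; open back end at x = +128 mm
- lane_blue_lip (a point): The foot of the blue lane's front lip: on the lane floor, mid-width, at the lip's inner face (x = -125 mm in the lane's frame). The lip is 3 mm thick, its top at z = 32 mm of the lane
- old_front: Older blue gift box, shut, the front one of two loose boxes in the blue lane; rigid, 72 mm deep (its x) x 64 mm wide (y) x 80 mm high, about 0.36 kg; its front, with a small steel clasp plate, faces its own -x, and a round brass seal is on its top. Origin: centre of its underside. It starts some way behind the lip, facing the front of the lane
- old_rear: The second older blue box, like old_front, starting a little behind it, near the open back of the lane
- new_box: The new blue gift box, standing on the bench to the right of the riser with its lid open; lower part 72 mm deep (x) x 64 mm wide (y) x 60 mm high, 80 mm high with the lid shut; about 0.36 kg in all; an amber glass ball in grey foam shows inside. Origin: centre of its underside; front at its -x, lid hinged along the top of its back (+x) wall
- new_lid (a joint): Angle of the new box's lid (rad): 0 shut, about 1.57 upright, 1.9 fully open, leaning back. The lid turns stiffly enough to stay where it is left, yields to under 1 N at its free edge, and has no catch
- new_hinge (a point): Middle of the lid's hinge line, which runs along the box's y axis: at x = +36 mm, z = 60 mm in the box's frame. The lid is a shallow cap 72 mm long, 64 mm wide and 20 mm thick
- new_lid_edge (a point): Middle of the lid's free edge on its outer face: 72 mm from the hinge along the lid and 20 mm out from the hinge plane (at the top front edge of the box when shut)
- kraft_front: Bystander: brown cardboard box of the same size in the lane with the brown card. Origin: centre of its underside
- kraft_rear: Bystander: second brown box, behind kraft_front
- white_front: Bystander: white box of the same size in the lane with the white card. Origin: centre of its underside
- frit_jar: Bystander: green jar of crushed glass with a white cap, 68 mm across, 105 mm high, on the bench beyond the new box. Origin: centre of its underside

How it is judged:
At the end, for the whole second after the job is handed in: Both older boxes upright on the lane floor, the front one within 10 mm of the lip, the rear one within 20 mm of its closest place. New box behind them on the lane floor, upright, lid shut within 0.06 rad, clasp to the front within 0.25 rad, overhanging the back by at most 10 mm. All at rest (x of old_front in the frame of lane_blue below -0.079 m and x of old_rear in the frame of lane_blue below 0.003 m and z of each of old_front, old_rear, new_box in the frame of lane_blue below 0.01 m and angle between each of old_front, old_rear, new_box's own z axis and vertical below 0.08 rad and x of new_box in the frame of lane_blue between 0.045 and 0.102 m and y of new_box in the frame of lane_blue between -0.015 and 0.015 m and z of new_box in the frame of lane_blue above -0.003 m and x of lane_blue_lip in the frame of new_box below -0.12 m and angle between the x axis of new_box and the x axis of lane_blue, either way round below 0.25 rad and value of joint new_lid below 0.06 rad and linear speed of each of new_box, old_front, old_rear below 0.02 m/s); the robot touches nothing.
It fails at once if an older blue box is lifted (more than 15 mm off the lane floor) instead of slid (z of any of old_front, old_rear in the frame of lane_blue above 0.018 m).
It fails at once if a blue box is tipped over (more than 0.6 rad) (angle between any of old_front, old_rear, new_box's own z axis and vertical above 0.6 rad).
It fails at once if the new box is dropped or slammed into the lane (over 0.5 m/s, a fall of some 13 mm, close to the lane floor) (linear speed of new_box above 0.5 m/s and z of new_box in the frame of lane_blue between -0.005 and 0.02 m and x of new_box in the frame of lane_blue between -0.15 and 0.15 m and y of new_box in the frame of lane_blue between -0.05 and 0.05 m).
It fails at once if another box or the jar is disturbed (moved more than 20 mm or tipped) (distance of any of kraft_front, kraft_rear, white_front, frit_jar from where it was at the start of the episode above 0.02 m or angle between any of kraft_front, kraft_rear, white_front, frit_jar's own z axis and vertical above 0.3 rad).
It also fails if it takes over 72 s, if anything falls off the work surface, if the arm or the gripper's body presses on something with over 40 N, if the wrist force passes 120 N, or if a joint passes its speed limit or range.

## Working session

There is one attempt and no reset: what is moved stays moved. The work goes in short steps, Python scripts to look and compute and a tool call to move; the robot and the scene stay as the last step left them, time stands still between calls to the robot, and variables do not carry over. Pictures are saved under pics/ and viewed, at most 10 in all, crops included, and the job is handed in when it is done.

Besides the shell and the picture viewer there is one more tool, called after "Request:" as name(argument=value, ...), one argument or row to a line, values as JSON. jog_arm: Moves the arm, as the interface text tells. Shifts and turns lie within -1 to 1; 1 stands for 1 m of shift or 180 degrees of turn. Its arguments: {"type":"object","properties":{"rows":{"type":"array"},"grip_force":{"type":"number"}},"required":["rows"]}

```bash
mkdir -p pics; cat > h.py <<'E'
from workcell import *
import numpy as np, cv2
def snap(n,f): 
    im=camera(n); cv2.imwrite('pics/'+f,im[:,:,::-1]); return im
def cm(n):
    m=camera_model(n); return np.array(m["camera_matrix"],float),np.array(m["rvec"],float).reshape(3),np.array(m["tvec"],float).reshape(3)
def ray(n,px,z,M=None):
    K,r,t=M or cm(n); R=cv2.Rodrigues(r)[0]
    o=-R.T@t; out=[]
    for p in np.atleast_2d(px):
        d=R.T@np.linalg.inv(K)@[p[0],p[1],1]; out.append(o+d*(z-o[2])/d[2])
    return np.round(out,4)
def proj(n,P,M=None):
    K,r,t=M or cm(n); return cv2.projectPoints(np.array(P,float).reshape(-1,3),r,t,K,None)[0].reshape(-1,2).round(1)
E
python3 - <<'E'
from h import *
print(sense())
a=snap('scene','a.png');b=snap('side','b.png')
for n in('scene','side','wrist'):
    K,r,t=cm(n);R=cv2.Rodrigues(r)[0];print(n,K[0],K[1],-R.T@t,R[2])
E
```

```text
{'clock': 0.0, 'joint_pos': array([-8.25912456e-02,  1.24471795e-01,  1.65163180e+00, -6.94651101e-06,
        1.36748256e+00, -8.26330055e-02]), 'joint_vel': array([ 0.00068858, -0.0001911 , -0.00171109,  0.00068302, -0.00090452,
       -0.00010952]), 'tau': array([-6.25927078e-04, -4.17603564e+01, -3.59935069e+01,  7.73367751e-02,
        4.92534391e-02, -1.75303944e-04]), 'tool_pos': array([6.49330036e-01, 2.99196061e-05, 1.88833591e-01]), 'orientation': array([-3.13960540e+00, -1.57763679e-04,  1.57083934e+00]), 'ft_force': array([-0.5241901 , -0.49146813, -0.15372459]), 'ft_torque': array([-0.03465889,  0.03372992,  0.00577301]), 'grip_force': 0.0, 'grip_width': 0.0946788562017308}
scene [381.53587158   0.         311.00586308] [  0.         381.53587158 196.54217481] [ 1.25570736 -0.13491271  0.618137  ] [-0.79437432  0.05883046 -0.60457293]
side [516.89416767   0.         319.44459714] [  0.         516.89416767 197.49116595] [0.3169338  0.92920061 0.93882428] [ 0.17327919 -0.75233144 -0.6355877 ]
wrist [316.18801542   0.         323.70922208] [  0.         316.18801542 204.93382058] [0.6499555  0.06505881 0.38344134] [-0.00116986 -0.23766983 -0.9713453 ]
```

View pics/a.png

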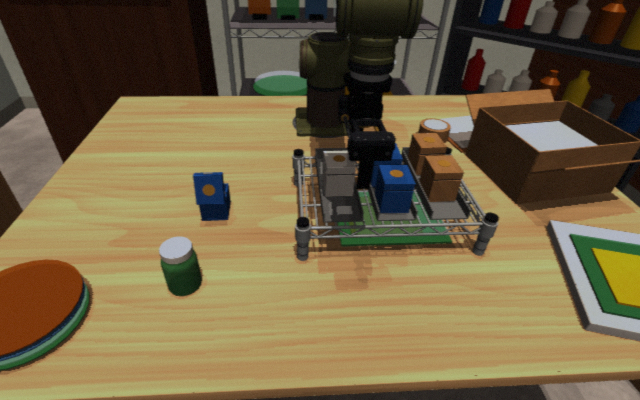

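View pics/b.png

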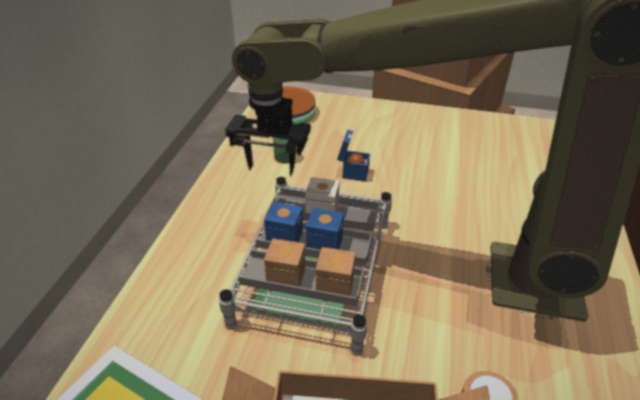

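```bash
python3 - <<'E'
from h import *
a=cv2.imread('pics/a.png');b=cv2.imread('pics/b.png')
c=cv2.resize(a[130:300,150:350],(800,600*170*4//600*1),interpolation=cv2.INTER_CUBIC)
d=cv2.resize(b[115:335,215:415],(545,600),interpolation=cv2.INTER_CUBIC)
cv2.imwrite('pics/a2.png',c[:600]);cv2.imwrite('pics/b2.png',d)
print(c.shape)
print('posts side',ray('side',[(281,183),(385,198),(227,297),(357,322)],.106))
print('seals side',ray('side',[(325,215),(284,212),(323,186),(286,247),(336,257)],.173))
print('seal scene',ray('scene',[(394,172),(340,157),(441,162),(427,140)],.173))
print('ball',ray('side',[(356,160)],.05), 'jar',ray('scene',[(177,245)],.105))
E
```

```text
(680, 800, 3)
posts side [[ 0.6557 -0.0911  0.106 ]
 [ 0.382  -0.0936  0.106 ]
 [ 0.655   0.3007  0.106 ]
 [ 0.3845  0.3003  0.106 ]]
seals side [[ 0.4995  0.0798  0.173 ]
 [ 0.5916  0.0915  0.173 ]
 [ 0.5273 -0.0215  0.173 ]
 [ 0.5564  0.1974  0.173 ]
 [ 0.449   0.2012  0.173 ]]
seal scene [[ 0.5906  0.0898  0.173 ]
 [ 0.5267 -0.018   0.173 ]
 [ 0.5539  0.2043  0.173 ]
 [ 0.4536  0.2034  0.173 ]]
ball [[ 0.4938 -0.3188  0.05  ]] jar [[ 0.724  -0.3468  0.105 ]]
```

View pics/a2.png

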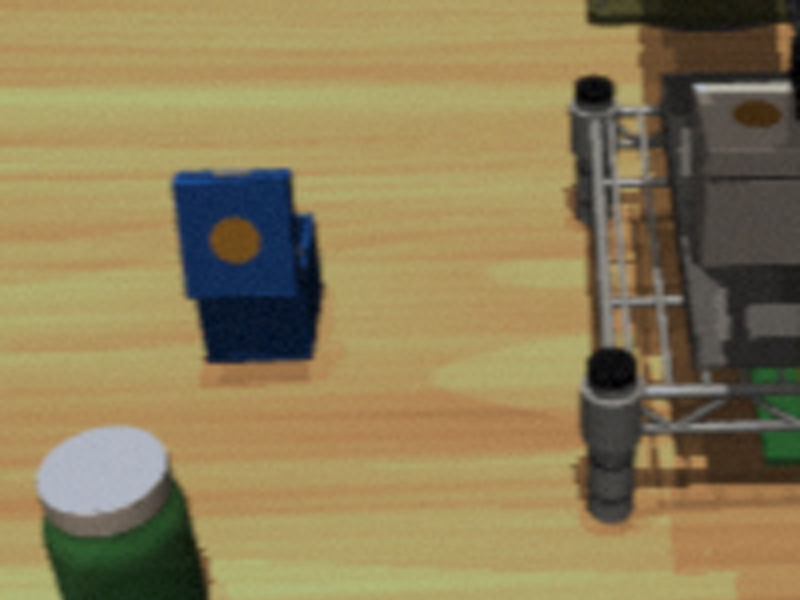

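View pics/b2.png

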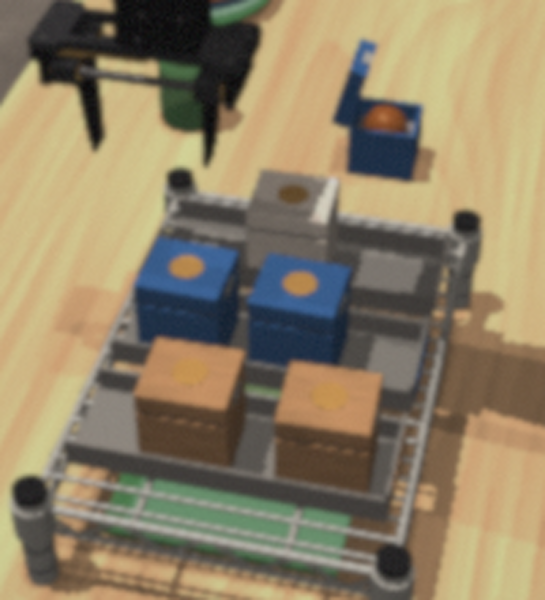

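The blue lane is the middle one; its seals are at (325,215) and (284,212) in the side view. The new box has its lid leaning to +x, with its ball at (356,160). I'll rise, turn the jaws to close along y, and look from above the lane.

Request:
jog_arm(
  rows=[
    [1, [0, 0, 0.05], [0, 0, 0]],
    [1, [0, 0, 0.1], [0, 0, -0.05]],
    [1, [-0.03, 0.05, 0.13], [0, 0, -0.5]],
    [1, [-0.03, 0.09, 0.15], [0, 0, -0.5]],
    [1, [-0.03, 0.09, 0.15], [0, 0, -0.5]],
    [1, [-0.03, 0.09, 0.15], [0, 0, -0.5]],
    [0.3, [-0.03, 0.09, 0.15], [0, 0, -0.5]],
    [0.3, [-0.03, 0.09, 0.15], [0, 0, -0.5]],
    [0.3, [-0.03, 0.09, 0.15], [0, 0, -0.5]],
    [0.3, [-0.03, 0.09, 0.15], [0, 0, -0.5]],
    [0.3, [-0.03, 0.09, 0.15], [0, 0, -0.5]],
    [0.3, [-0.03, 0.09, 0.15], [0, 0, -0.5]],
  ],
)

```text
clock: 1.3
tool_pos: [0.6197, 0.09, 0.3393]
orientation: [3.142, 0.001, -0.004]
ft_force: [-0.3, 0.2, -0.5]
grip_width: 0.0523
grip_force: 0.0
```

```bash
python3 - <<'E'
from h import *
import pickle
M=cm('wrist'); im=snap('wrist','w1.png'); pickle.dump(M,open('w1.pkl','wb'))
s=sense();print(s['clock'],s['tool_pos'],s['orientation'],s['joint_pos'])
E
```

```text
1.35 [0.61973656 0.08993989 0.33930986] [ 3.14148435e+00  1.19649613e-03 -4.91311060e-03] [ 5.84396793e-02  2.22263797e-02  1.51111602e+00 -3.23581768e-05
  1.60945121e+00  1.63414782e+00]
```

View pics/w1.png

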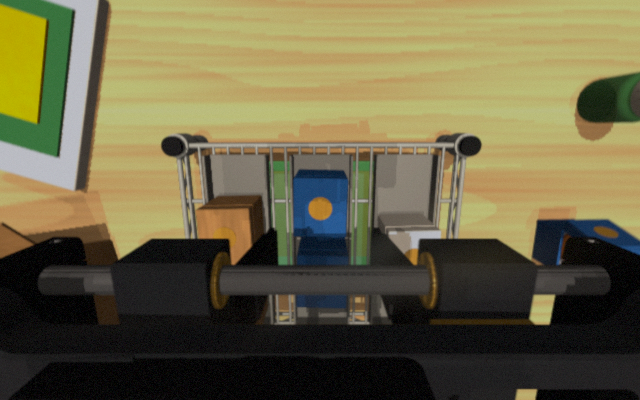

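The wrist view shows posts at (180,145) and (462,146), blue lane walls at x≈289 to 356 on row 157, and the rear box's seal at (320,208).

```bash
python3 - <<'E'
from h import *
import pickle
M=pickle.load(open('w1.pkl','rb'))
print('posts',ray(0,[(180,145),(462,146)],.106,M))
print('seal',ray(0,[(320,208)],.173,M),'back top edge',ray(0,[(296,171),(346,171)],.173,M))
print('lane floor end',ray(0,[(294,156),(322,156),(351,156)],.093,M),'walls',ray(0,[(290,157),(355,157)],.115,M))
print('other lanes', ray(0,[(210,156),(269,156),(374,156),(437,156)],.093,M))
E
```

```text
posts [[ 0.665   0.2795  0.106 ]
 [ 0.6617 -0.0959  0.106 ]]
seal [[0.5946 0.0931 0.173 ]] back top edge [[0.6384 0.1202 0.173 ]
 [0.6381 0.063  0.173 ]]
lane floor end [[0.6486 0.1294 0.093 ]
 [0.6484 0.0907 0.093 ]
 [0.6482 0.0506 0.093 ]] walls [[0.6492 0.1327 0.115 ]
 [0.6487 0.0473 0.115 ]]
other lanes [[ 0.6492  0.2455  0.093 ]
 [ 0.6488  0.164   0.093 ]
 [ 0.648   0.0188  0.093 ]
 [ 0.6475 -0.0683  0.093 ]]
```

Request:
jog_arm(
  rows=[
    [0.3, [0.035, 0, -0.03], [0, 0, 0]],
    [0.3, [0.035, 0, -0.08], [0, 0, 0]],
    [0.3, [0.035, 0, -0.13], [0, 0, 0]],
    [0.3, [0.035, 0, -0.17], [0, 0, 0]],
    [0.3, [0.035, 0, -0.2], [0, 0, 0]],
    [0.3, [0.035, 0, -0.207], [0, 0, 0]],
    [0.3, [0.03, 0, -0.207], [0, 0, 0]],
    [0.3, [0.024, 0, -0.207], [0, 0, 0]],
    [0.3, [0.016, 0, -0.207], [0, 0, 0]],
    [0.3, [0.008, 0, -0.207], [0, 0, 0]],
  ],
)

```text
clock: 2.35
tool_pos: [0.6292, 0.0901, 0.136]
orientation: [-3.141, -0.006, 0.0]
ft_force: [1.9, 0.7, 1.2]
grip_width: 0.0279
grip_force: 1.2
```

Request:
jog_arm(
  rows=[
    [0.3, [-0.008, 0, 0], [0, 0, 0]],
    [0.3, [-0.016, 0, 0], [0, 0, 0]],
    [0.3, [-0.024, 0, 0], [0, 0, 0]],
    [0.3, [-0.032, 0, 0], [0, 0, 0]],
    [0.3, [-0.04, 0, 0], [0, 0, 0]],
    [0.3, [-0.046, 0, 0], [0, 0, 0]],
    [0.3, [-0.052, 0, 0], [0, 0, 0]],
    [0.3, [-0.057, 0, 0], [0, 0, 0]],
    [0.3, [-0.06, 0, 0], [0, 0, 0]],
  ],
)

```text
clock: 3.25
tool_pos: [0.5675, 0.09, 0.133]
orientation: [3.142, 0.0, 0.0]
ft_force: [4.1, -0.1, 3.9]
grip_width: 0.0282
grip_force: 2.4
```

Request:
jog_arm(
  rows=[
    [0.3, [-0.005, 0, 0], [0, 0, 0]],
    [0.3, [-0.01, 0, 0], [0, 0, 0]],
    [0.3, [-0.013, 0, 0], [0, 0, 0]],
    [0.3, [-0.015, 0, 0], [0, 0, 0]],
  ],
)

```text
clock: 3.65
tool_pos: [0.5529, 0.09, 0.1329]
orientation: [-3.142, -0.0, 0.0]
ft_force: [9.0, 0.4, 0.5]
grip_width: 0.0287
grip_force: 4.8
```

Request:
jog_arm(
  rows=[
    [0.3, [-0.002, 0, 0], [0, 0, 0]],
    [0.3, [-0.003, 0, 0], [0, 0, 0]],
    [0.3, [-0.003, 0, 0], [0, 0, 0]],
  ],
)

```text
clock: 3.95
tool_pos: [0.5527, 0.09, 0.134]
orientation: [-3.141, -0.007, -0.0]
ft_force: [12.6, -0.0, 0.1]
grip_width: 0.0284
grip_force: 6.0
```

Request:
jog_arm(
  rows=[
    [0.3, [0.015, 0, 0], [0, 0, 0]],
    [0.3, [0.04, 0, 0.02], [0, 0, 0]],
    [0.2, [0.04, 0, 0.07], [0, 0, 0]],
    [0.1, [0.02, 0, 0.12], [0, 0, 0]],
    [0, [0, -0.02, 0.16], [0, 0, 0]],
    [0, [-0.03, -0.06, 0.18], [0, 0, 0]],
    [0, [-0.06, -0.1, 0.2], [0, 0, 0]],
    [0, [-0.08, -0.15, 0.2], [0, 0, 0]],
    [0, [-0.08, -0.2, 0.2], [0, 0, 0]],
    [0, [-0.08, -0.25, 0.2], [0, 0, 0]],
    [0, [-0.08, -0.3, 0.2], [0, 0, 0]],
    [0, [-0.08, -0.35, 0.2], [0, 0, 0]],
  ],
)

```text
clock: 5.15
tool_pos: [0.4678, -0.2489, 0.3309]
orientation: [-3.138, 0.005, -0.0]
ft_force: [1.0, 0.0, -0.0]
grip_width: 0.0005
grip_force: 0.0
```

Request:
jog_arm(
  rows=[
    [0, [0, -0.04, 0], [0, 0, 0]],
    [0, [0, -0.04, 0], [0, 0, 0]],
    [0, [0, -0.04, 0], [0, 0, 0]],
  ],
)

```text
clock: 5.45
tool_pos: [0.4686, -0.2877, 0.3307]
orientation: [-3.137, 0.005, -0.002]
ft_force: [-0.2, 0.5, -0.3]
grip_width: 0.0008
grip_force: 0.0
```

```bash
python3 - <<'E'
from h import *
import pickle
M=cm('wrist'); im=snap('wrist','w2.png'); pickle.dump(M,open('w2.pkl','wb'))
a=snap('side','b3.png');c=snap('scene','a3.png')
s=sense();print(s['clock'],s['tool_pos'],s['orientation'],s['joint_pos'])
# combo: wrist + side crop
d=cv2.resize(a[115:335,215:415],(364,400)); e=cv2.resize(im,(436,272))
o=np.zeros((600,800,3),np.uint8);o[:400,:364]=d;o[:272,364:]=e
k=cv2.resize(c[150:220,180:250],(300,300),interpolation=cv2.INTER_CUBIC);o[290:590,420:720]=k
cv2.imwrite('pics/c3.png',o[:,:,::-1])
E
```

```text
5.6 [ 0.4697189  -0.28663271  0.3324343 ] [-3.14013580e+00  1.49046830e-03  1.55975473e-03] [-6.45616012e-01 -1.46161205e-01  1.68302680e+00  2.63780728e-04
  1.60679453e+00  9.23630867e-01]
```

View pics/c3.png

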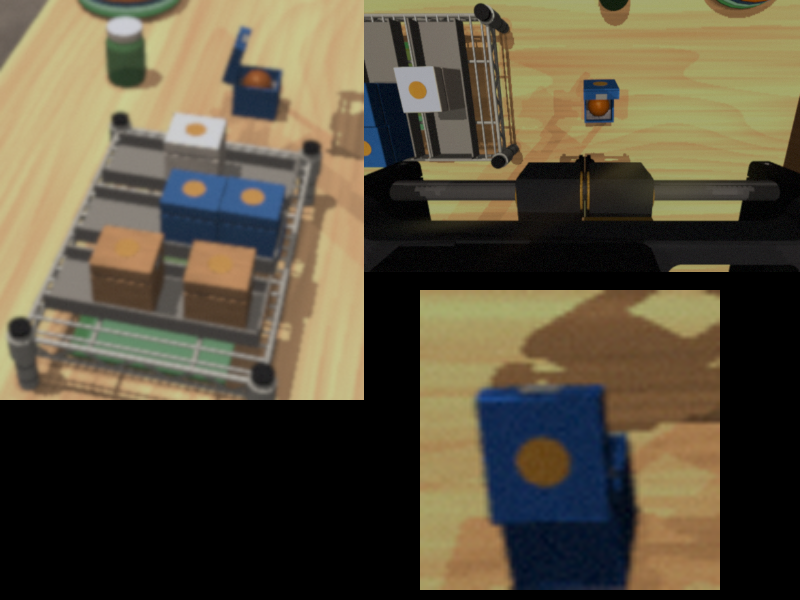

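The older boxes are butted against the lip. The new box appears in the wrist view around (345,155), nearly aligned with x. Next I'll enlarge it.

```bash
python3 - <<'E'
from h import *
import pickle
M=pickle.load(open('w2.pkl','rb'))
im=cv2.imread('pics/w2.png'); cv2.imwrite('pics/w2c.png',cv2.resize(im[105:195,300:400],(600,540),interpolation=cv2.INTER_CUBIC))
# predicted outlines for nominal pose
for x,y in((.49,-.32),):
  print(proj(0,[(x+a,y+b,.06) for a,b in((-.036,-.032),(-.036,.032),(.036,.032),(.036,-.032))],M))
E
```

```text
[[366.8 183.1]
 [323.8 183.2]
 [323.6 133.6]
 [368.3 133.5]]
```

View pics/w2c.png

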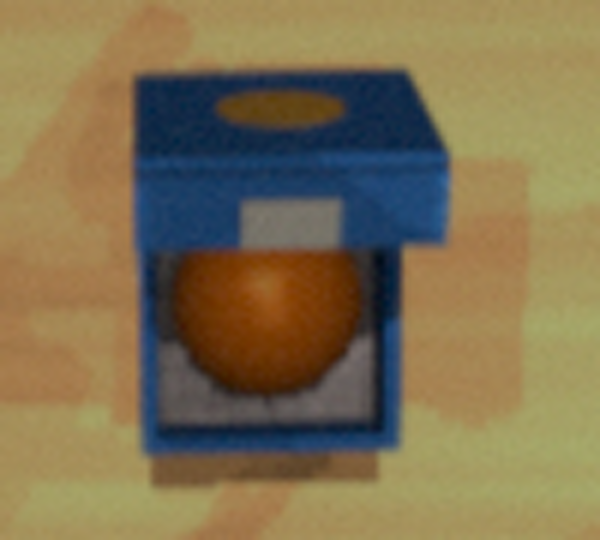

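Box front rim at (324–366, 180) in the wrist view gives the new box at about (0.495, -0.320), yaw ≈ 0. I'll go behind the lid and push it at its top edge.

Request:
jog_arm(
  rows=[
    [0, [0.045, -0.015, 0], [0, 0, 0]],
    [0, [0.09, -0.033, 0], [0, 0, 0]],
    [0, [0.13, -0.033, -0.01], [0, 0, 0]],
    [0, [0.145, -0.033, -0.05], [0, 0, 0]],
    [0, [0.145, -0.033, -0.1], [0, 0, 0]],
    [0, [0.145, -0.033, -0.15], [0, 0, 0]],
    [0, [0.145, -0.033, -0.19], [0, 0, 0]],
    [0, [0.145, -0.033, -0.213], [0, 0, 0]],
    [0, [0.142, -0.033, -0.216], [0, 0, 0]],
    [0, [0.14, -0.033, -0.216], [0, 0, 0]],
  ],
)

```text
clock: 6.6
tool_pos: [0.6099, -0.3199, 0.1171]
orientation: [-3.141, 0.001, 0.002]
ft_force: [0.8, -0.8, 0.7]
grip_width: 0.0004
grip_force: 0.0
```

Request:
jog_arm(
  rows=[
    [0, [-0.008, 0, 0], [0, 0, 0]],
    [0, [-0.016, 0, 0], [0, 0, 0]],
    [0, [-0.024, 0, 0], [0, 0, 0]],
    [0, [-0.03, 0, 0], [0, 0, 0]],
    [0, [-0.036, 0, 0.002], [0, 0, 0]],
    [0, [-0.042, 0, 0.005], [0, 0, 0]],
    [0, [-0.047, 0, 0.009], [0, 0, 0]],
  ],
)

```text
clock: 7.3
tool_pos: [0.5624, -0.3212, 0.1263]
orientation: [-3.141, 0.0, -0.0]
ft_force: [0.5, 0.4, -0.1]
grip_width: 0.0002
grip_force: 0.0
```

```bash
python3 - <<'E'
from h import *
a=snap('side','b4.png');c=snap('scene','a4.png');s=sense();print(s['clock'],s['tool_pos'],s['ft_force'])
o=np.hstack([cv2.resize(a[90:190,290:420],(390,300)),cv2.resize(c[130:230,150:280],(390,300))])
cv2.imwrite('pics/c4.png',o[:,:,::-1])
E
```

```text
7.4 [ 0.56291955 -0.32160372  0.12716416] [-0.2168432   0.04831221 -0.50551065]
```

View pics/c4.png

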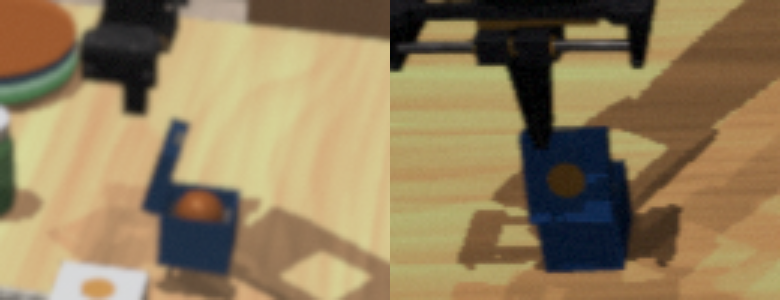

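```bash
python3 - <<'E'
from h import *
s=sense();p=s['tool_pos'];tip=p-[0,0,.014]
f=lambda q,o,k:((q-o)*k).round(0)
print('tip side',f(proj('side',tip),[290,90],3),'scene',f(proj('scene',tip),[150,130],3)+[390,0])
for x,y in((.495,-.32),(.475,-.30)):
  P=[(x+a,y+b,z) for z in(0,.06) for a,b in((-.036,-.032),(-.036,.032),(.036,.032),(.036,-.032))]
  print(x,y,'side',f(proj('side',P),[290,90],3).tolist(),'scene',(f(proj('scene',P),[150,130],3)+[390,0]).tolist())
E
```

```text
tip side [[132. 146.]] scene [[552. 182.]]
0.495 -0.32 side [[235.0, 236.0], [225.0, 274.0], [153.0, 263.0], [166.0, 226.0], [239.0, 188.0], [228.0, 224.0], [155.0, 214.0], [168.0, 178.0]] scene [[555.0, 217.0], [630.0, 215.0], [620.0, 269.0], [541.0, 271.0], [545.0, 160.0], [622.0, 159.0], [612.0, 212.0], [529.0, 213.0]]
0.475 -0.3 side [[251.0, 250.0], [242.0, 289.0], [169.0, 278.0], [181.0, 241.0], [256.0, 202.0], [246.0, 239.0], [172.0, 229.0], [184.0, 192.0]] scene [[582.0, 202.0], [655.0, 201.0], [647.0, 253.0], [570.0, 255.0], [573.0, 146.0], [648.0, 145.0], [640.0, 196.0], [559.0, 197.0]]
```

```bash
python3 - <<'E'
from h import *
f=lambda q,o,k:((q-o)*k).round(0)
for z in(.175,.20,.21): print('start tips side',z,proj('side',[(.65+.0474,0,z),(.65-.0474,0,z)]).tolist())
x,y=.492,-.317
for th in(1.9,1.75,1.57,1.4):
  d=np.array([-np.cos(th),0,np.sin(th)]);n=np.array([np.sin(th),0,np.cos(th)])
  e=np.array([x+.036,y,.06])+.072*d; P=[e+[0,.032,0],e+.02*n+[0,.032,0],e+.02*n-[0,.032,0],e+.02*n-.036*d]
  print(th,'side',f(proj('side',P),[290,90],3).tolist(),'scene',(f(proj('scene',P),[150,130],3)+[390,0]).tolist())
b=cv2.imread('pics/b.png');cv2.imwrite('pics/b5.png',np.hstack([cv2.resize(b[110:190,215:325],(440,320)),cv2.resize(cv2.imread('pics/b4.png')[60:160,310:390],(256,320))]))
E
```

```text
start tips side 0.175 [[252.5, 180.5], [290.3, 186.2]]
start tips side 0.2 [[251.7, 172.2], [289.9, 177.8]]
start tips side 0.21 [[251.4, 168.8], [289.8, 174.4]]
1.9 side [[136.0, 154.0], [116.0, 158.0], [130.0, 122.0], [134.0, 171.0]] scene [[602.0, 155.0], [599.0, 178.0], [510.0, 179.0], [564.0, 206.0]]
1.75 side [[147.0, 153.0], [127.0, 154.0], [140.0, 119.0], [139.0, 168.0]] scene [[603.0, 145.0], [600.0, 164.0], [511.0, 165.0], [564.0, 198.0]]
1.57 side [[160.0, 154.0], [140.0, 152.0], [153.0, 116.0], [145.0, 165.0]] scene [[605.0, 134.0], [602.0, 148.0], [514.0, 150.0], [565.0, 188.0]]
1.4 side [[173.0, 157.0], [153.0, 151.0], [166.0, 116.0], [152.0, 163.0]] scene [[607.0, 126.0], [603.0, 136.0], [516.0, 138.0], [565.0, 181.0]]
```

View pics/b5.png

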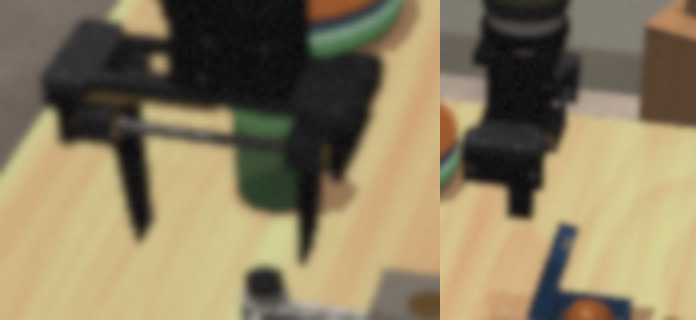

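```bash
python3 -c "
import workcell as w;print([n for n in dir(w) if n[0]!='_']);print(getattr(w,'finger_overhang',None))"
```

```text
['IKError', 'camera', 'camera_model', 'finger_overhang', 'sense', 'sign_off']
0.014
```

Request:
jog_arm(
  rows=[
    [0, [0.03, 0, 0], [0, 0, 0]],
    [0, [0.03, 0, -0.04], [0, 0, 0]],
    [0, [0.03, 0, -0.07], [0, 0, 0]],
    [0, [0.03, 0, -0.095], [0, 0, 0]],
    [0, [0.03, 0, -0.105], [0, 0, 0]],
    [0, [0.03, 0, -0.109], [0, 0, 0]],
  ],
)

```text
clock: 8.0
tool_pos: [0.5924, -0.3207, 0.0157]
orientation: [-3.14, 0.002, 0.0]
ft_force: [0.3, -0.2, -0.1]
grip_width: 0.0006
grip_force: 0.0
```

Request:
jog_arm(
  rows=[
    [0, [0, 0, -0.003], [0, 0, 0]],
    [0, [0, 0, -0.006], [0, 0, 0]],
    [0, [0, 0, -0.006], [0, 0, 0]],
  ],
)

```text
clock: 8.3
tool_pos: [0.5936, -0.3216, 0.0122]
orientation: [3.141, -0.001, -0.0]
ft_force: [0.2, -0.2, -0.1]
grip_width: 0.0004
grip_force: 0.0
```

Request:
jog_arm(
  rows=[
    [0, [0, 0, -0.005], [0, 0, 0]],
    [0, [0, 0, -0.008], [0, 0, 0]],
    [0, [0, 0, -0.008], [0, 0, 0]],
  ],
)

```text
clock: 8.6
tool_pos: [0.5926, -0.321, 0.0025]
orientation: [-3.141, 0.001, -0.0]
ft_force: [0.3, 0.1, 0.5]
grip_width: 0.0005
grip_force: 0.0
```

```bash
python3 - <<'E'
from h import *
s=sense();p=s['tool_pos'];print(p,s['ft_force'])
a=snap('side','b6.png');c=snap('scene','a6.png')
for z in (-.014,0,.01,.02,.03): print(z,proj('side',p+[0,0,z]),proj('scene',p+[0,0,z]))
q=proj('side',p)[0].astype(int);r=proj('scene',p)[0].astype(int);print(q,r)
A=a.copy();C=c.copy();A[q[1],q[0]]=C[r[1],r[0]]=(255,0,0)
o=np.hstack([cv2.resize(A[q[1]-40:q[1]+20,q[0]-30:q[0]+30],(390,390),interpolation=0),cv2.resize(C[r[1]-40:r[1]+20,r[0]-30:r[0]+30],(390,390),interpolation=0)])
cv2.imwrite('pics/c6.png',o[:,:,::-1])
E
```

```text
[ 0.59259012 -0.32096048  0.00247042] [0.29271448 0.09691629 0.48546039]
-0.014 [[323.5 171.6]] [[210.1 240.9]]
0 [[323.6 167.9]] [[209.2 236.5]]
0.01 [[323.6 165.2]] [[208.6 233.4]]
0.02 [[323.6 162.6]] [[208.  230.2]]
0.03 [[323.7 159.9]] [[207.4 226.9]]
[323 167] [209 236]
```

View pics/c6.png

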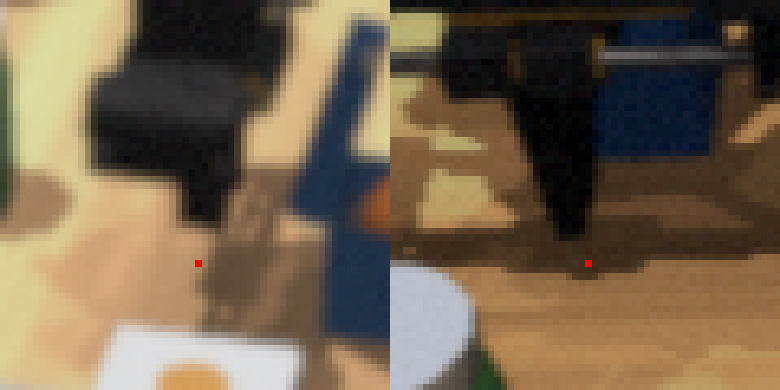

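The images show the fingertips about 20 mm above the bench with the reported TCP at z = 0.0025, so the tip is higher than stated. I'll find the offset by touching the bench.

Request:
jog_arm(
  rows=[
    [0, [0, 0, -0.004], [0, 0, 0]],
    [0, [0, 0, -0.007], [0, 0, 0]],
    [0, [0, 0, -0.01], [0, 0, 0]],
    [0, [0, 0, -0.01], [0, 0, 0]],
  ],
)

```text
clock: 9.1
tool_pos: [0.5925, -0.3209, -0.0078]
orientation: [-3.141, 0.001, 0.0]
ft_force: [0.3, -0.6, -0.1]
grip_width: 0.0006
grip_force: 0.0
```

Request:
jog_arm(
  rows=[
    [0, [0, 0, -0.002], [0, 0, 0]],
    [0, [0, 0, -0.004], [0, 0, 0]],
    [0, [0, 0, -0.006], [0, 0, 0]],
    [0, [0, 0, -0.006], [0, 0, 0]],
  ],
)

```text
clock: 9.5
tool_pos: [0.5927, -0.321, -0.0134]
orientation: [-3.141, 0.001, 0.0]
ft_force: [0.3, 0.8, -0.0]
grip_width: 0.0004
grip_force: 0.0
```

Request:
jog_arm(
  rows=[
    [0, [0, 0, -0.002], [0, 0, 0]],
    [0, [0, 0, -0.004], [0, 0, 0]],
    [0, [0, 0, -0.004], [0, 0, 0]],
  ],
)

```text
clock: 9.8
tool_pos: [0.5927, -0.321, -0.0174]
orientation: [-3.141, 0.001, 0.0]
ft_force: [0.2, -0.1, 0.0]
grip_width: 0.0003
grip_force: 0.0
```

Request:
jog_arm(
  rows=[
    [0, [0, 0, -0.001], [0, 0, 0]],
    [0, [0, 0, -0.002], [0, 0, 0]],
    [0, [0, 0, -0.002], [0, 0, 0]],
  ],
)

```text
clock: 10.1
tool_pos: [0.5929, -0.3211, -0.0191]
orientation: [-3.141, 0.0, 0.0]
ft_force: [1.0, -0.3, 0.2]
grip_width: 0.0004
grip_force: 0.0
```

Request:
jog_arm(
  rows=[
    [0, [0, 0, -0.001], [0, 0, 0]],
    [0, [0, 0, -0.003], [0, 0, 0]],
    [0, [0, 0, -0.003], [0, 0, 0]],
  ],
)

```text
clock: 10.4
tool_pos: [0.5928, -0.321, -0.0224]
orientation: [-3.141, 0.001, -0.0]
ft_force: [-0.5, 0.2, -0.6]
grip_width: -0.0002
grip_force: 0.0
```

Request:
jog_arm(
  rows=[
    [0, [0, 0, -0.001], [0, 0, 0]],
    [0, [0, 0, -0.002], [0, 0, 0]],
    [0, [0, 0, -0.002], [0, 0, 0]],
  ],
)

```text
clock: 10.7
tool_pos: [0.5929, -0.3211, -0.0241]
orientation: [-3.141, 0.0, -0.0]
ft_force: [0.0, 0.1, 0.6]
grip_width: 0.0005
grip_force: 0.0
```

```bash
python3 - <<'E'
from h import *
s=sense();p=s['tool_pos']
for n,c in(('side',324),('scene',207)):
    im=camera(n).max(2); q=proj(n,p)[0]
    print(n,q,[(z,proj(n,p+[0,0,z])[0][1]) for z in(.02,.04)])
    old=cv2.imread('pics/'+('b6' if n=='side' else 'a6')+'.png').max(2)
    rr=range(int(q[1])-16,int(q[1])+8)
    for r in rr: print(r,im[r,c-4:c+5:2],old[r,c-4:c+5:2])
E
```

```text
side [323.4 174.8] [(0.02, np.float64(169.6)), (0.04, np.float64(164.3))]
158 [21 19 15 22 30] [119  25  23  30 115]
159 [22 17 22 34 37] [119  24  24  34 122]
160 [21 18 23 37 34] [123  48  33  39 125]
161 [29 23 23 31 31] [148 107  79  62 134]
162 [56 19 20 23 31] [180 165 135  94 140]
163 [88 22 18 24 36] [199 196 174 123 129]
164 [104  19  20  20  50] [201 200 181 126 113]
165 [111  23  23  24  61] [196 192 171 113 102]
166 [113  25  21  24  65] [192 185 165 103  96]
167 [117  31  20  25  69] [191 185 155 100  92]
168 [133  56  38  37  76] [189 181 139  96  95]
169 [156  82  68  63  86] [187 177 122  96  95]
170 [159  96  89  85  92] [185 171 111  94  92]
171 [153  99  95  96  95] [183 170 114  92  95]
172 [163 109 105 102  96] [183 177 135  97  97]
173 [175 120 113 107  97] [183 183 152 105 105]
174 [174 122 115 101  98] [183 182 153 118 118]
175 [169 114 120  97  97] [183 180 138 120 120]
176 [167 116 117  97  99] [184 179 123 115 112]
177 [178 144 129 105 106] [192 178 124 127 116]
178 [201 183 167 148 140] [212 195 160 157 145]
179 [218 213 208 202 192] [219 215 204 202 192]

[... 502 characters left out ...]
3 63]
237 [60 17 11  9 45] [77 75 63 64 68]
238 [60 37 11  7 41] [137 137  81  71 112]
239 [64 43  9 12 42] [150 148 140 136 141]
240 [79 68 26 31 67] [149 147 149 149 145]
241 [145 143  92 113 140] [159 153 150 152 152]
242 [157 158 149 150 156] [168 158 154 154 153]
243 [152 152 153 149 152] [159 150 153 151 148]
244 [149 151 151 151 154] [151 152 147 155 151]
245 [158 159 160 160 161] [160 160 158 159 160]
246 [166 166 167 165 165] [165 163 164 164 164]
247 [167 167 168 165 169] [170 165 167 165 165]
248 [168 169 170 171 168] [171 170 167 168 168]
249 [181 179 179 183 178] [179 176 178 181 177]
250 [183 182 182 184 182] [182 183 181 183 182]
251 [181 181 179 180 181] [179 181 180 179 181]
```

Request:
jog_arm(
  rows=[
    [0, [0, 0, -0.002], [0, 0, 0]],
    [0, [0, 0, -0.003], [0, 0, 0]],
    [0, [0, 0, -0.003], [0, 0, 0]],
  ],
)

```text
clock: 11.1
tool_pos: [0.5932, -0.3214, -0.0243]
orientation: [-3.141, 0.001, 0.0]
ft_force: [-5.5, 2.9, 11.7]
grip_width: 0.0005
grip_force: 6.0
```

Request:
jog_arm(
  rows=[
    [0, [0, 0, -0.002], [0, 0, 0]],
    [0, [0, 0, -0.003], [0, 0, 0]],
    [0, [0, 0, -0.003], [0, 0, 0]],
  ],
)

```text
clock: 11.4
tool_pos: [0.5932, -0.3214, -0.0244]
orientation: [-3.141, 0.002, 0.0]
ft_force: [-11.9, 7.5, 26.4]
grip_width: 0.0003
grip_force: 12.9
```

Contact at reported TCP z = -0.0244, so tip z = TCP z + 0.024. I'll allow for that. Now the lid, which stands at about 1.4 rad.

Request:
jog_arm(
  rows=[
    [0, [0, 0.003, 0.03], [0, 0, 0]],
    [0, [0, 0.003, 0.08], [0, 0, 0]],
    [0, [0, 0.003, 0.124], [0, 0, 0]],
    [0, [-0.025, 0.003, 0.124], [0, 0, 0]],
    [0, [-0.035, 0.003, 0.124], [0, 0, 0]],
    [0, [-0.045, 0.003, 0.124], [0, 0, 0]],
    [0, [-0.053, 0.003, 0.124], [0, 0, 0]],
    [0, [-0.06, 0.003, 0.124], [0, 0, 0]],
    [0, [-0.07, 0.003, 0.123], [0, 0, 0]],
    [0, [-0.078, 0.003, 0.123], [0, 0, 0]],
  ],
)

```text
clock: 12.4
tool_pos: [0.514, -0.3179, 0.0922]
orientation: [-3.141, 0.001, -0.0]
ft_force: [1.3, -0.2, -0.1]
grip_width: 0.0006
grip_force: 0.1
```

```bash
cat > lid.py <<'E'
from h import *
# blue mask stats near the new box + seal centroid
def rep():
  s=sense();print(s['clock'],s['tool_pos'].round(4),s['ft_force'].round(2))
  for n,(x0,x1,y0,y1) in(('side',(320,400,110,190)),('scene',(180,250,150,230))):
    im=camera(n).astype(int)[y0:y1,x0:x1]; R,G,B=im[...,0],im[...,1],im[...,2]
    m=(B>R*1.6)&(B>40); o=(R>90)&(B<60)&(R>G*1.4)
    k,l,st,c=cv2.connectedComponentsWithStats(m.astype(np.uint8)); i=1+st[1:,4].argmax()
    print(n,'blue box',st[i][:2]+[x0,y0],st[i][:2]+st[i][2:4]+[x0,y0],st[i][4])
    k,l,st,c=cv2.connectedComponentsWithStats(o.astype(np.uint8))
    print('  orange',[( (c[j]+[x0,y0]).round(1).tolist(),int(st[j][4])) for j in range(1,k) if st[j][4]>5])
E
python3 -c "from lid import *;rep()"
```

```text
12.4 [ 0.514  -0.3179  0.0922] [ 1.26 -0.19 -0.11]
side blue box [341 136] [367 180] 511
  orange [([356.1, 158.1], 105)]
scene blue box [197 170] [228 220] 1099
  orange [([239.8, 162.3], 6), ([237.3, 182.3], 6), ([209.6, 186.3], 54), ([185.8, 200.1], 26), ([190.2, 193.0], 6)]
```

```bash
python3 - <<'E'
from h import *
for x in(.492,.48):
 for th in(1.4,1.2,1.0,.8,.6,.3):
  d=np.array([-np.cos(th),0,np.sin(th)]);n=np.array([np.sin(th),0,np.cos(th)])
  H=np.array([x+.036,-.317,.06]);print(x,th,'seal scene',proj('scene',H+.036*d+.02*n)[0],'edge',(H+.072*d+.02*n).round(3), 'top side',proj('side',[H+.072*d+.02*n-[0,.032,0],H+.072*d-[0,.032,0]]).tolist())
 print('scene back bottom',proj('scene',[(x+.036,-.285,0),(x+.036,-.349,0)]).tolist(),'side back near',proj('side',[(x+.036,-.285,0),(x-.036,-.285,0)]).tolist())
for f,n in(('b4','side'),('a4','scene')):
  pass
E
```

```text
0.492 1.4 seal scene [208.4 190.2] edge [ 0.535 -0.317  0.134] top side [[345.2, 128.6], [351.8, 130.5]]
0.492 1.2 seal scene [208.8 187.4] edge [ 0.521 -0.317  0.134] top side [[350.2, 129.3], [356.4, 132.2]]
0.492 1.0 seal scene [209.4 185.2] edge [ 0.506 -0.317  0.131] top side [[355.1, 130.8], [360.6, 134.7]]
0.492 0.8 seal scene [210.  183.7] edge [ 0.492 -0.317  0.126] top side [[359.7, 133.1], [364.2, 137.7]]
0.492 0.6 seal scene [210.7 182.8] edge [ 0.48  -0.317  0.117] top side [[363.7, 136.1], [367.1, 141.3]]
0.492 0.3 seal scene [211.7 182.8] edge [ 0.465 -0.317  0.1  ] top side [[368.3, 141.5], [369.8, 147.2]]
scene back bottom [[228.1, 218.9], [201.8, 219.5]] side back near [[341.9, 178.5], [365.7, 181.9]]
0.48 1.4 seal scene [209.2 187.1] edge [ 0.523 -0.317  0.134] top side [[349.2, 129.1], [355.8, 131.0]]
0.48 1.2 seal scene [209.6 184.4] edge [ 0.509 -0.317  0.134] top side [[354.3, 129.8], [360.5, 132.7]]
0.48 1.0 seal scene [210.2 182.3] edge [ 0.494 -0.317  0.131] top side [[359.2, 131.3], [364.7, 135.2]]
0.48 0.8 seal scene [210.8 180.7] edge [ 0.48  -0.317  0.126] top side [[363.7, 133.6], [368.3, 138.3]]
0.48 0.6 seal scene [211.4 179.9] edge [ 0.468 -0.317  0.117] top side [[367.7, 136.6], [371.2, 141.8]]
0.48 0.3 seal scene [212.4 179.9] edge [ 0.453 -0.317  0.1  ] top side [[372.3, 142.1], [373.8, 147.8]]
scene back bottom [[228.7, 215.8], [202.7, 216.4]] side back near [[345.8, 179.0], [369.7, 182.5]]
```

Request:
jog_arm(
  rows=[
    [0, [-0.008, 0, -0.003], [0, 0, 0]],
    [0, [-0.014, 0, -0.009], [0, 0, 0]],
    [0, [-0.019, 0, -0.014], [0, 0, 0]],
    [0, [-0.023, 0, -0.02], [0, 0, 0]],
    [0, [-0.027, 0, -0.026], [0, 0, 0]],
    [0, [-0.03, 0, -0.032], [0, 0, 0]],
  ],
)

```text
clock: 13.1
tool_pos: [0.4845, -0.3181, 0.0603]
orientation: [-3.141, 0.0, -0.0]
ft_force: [0.7, 0.2, -0.0]
grip_width: 0.0004
grip_force: 0.1
```

Request:
jog_arm(
  rows=[
    [0, [-0.001, 0, -0.003], [0, 0, 0]],
    [0, [-0.001, 0, -0.006], [0, 0, 0]],
    [0, [-0.001, 0, -0.007], [0, 0, 0]],
    [0, [-0.001, 0, -0.007], [0, 0, 0]],
  ],
)

```text
clock: 13.5
tool_pos: [0.4837, -0.3182, 0.0556]
orientation: [-3.141, 0.002, 0.0]
ft_force: [-5.5, 2.4, 8.4]
grip_width: 0.0006
grip_force: 4.4
```

Request:
jog_arm(
  rows=[
    [0, [0, 0, 0.03], [0, 0, 0]],
    [0.5, [0, 0, 0.08], [0, 0, 0]],
    [1, [-0.04, 0, 0.13], [0, 0, 0]],
    [1, [-0.08, 0, 0.18], [0, 0, 0]],
    [1, [-0.08, 0, 0.18], [0, 0, 0]],
    [1, [-0.08, 0, 0.18], [0, 0, 0]],
  ],
)

```text
clock: 14.1
tool_pos: [0.4046, -0.32, 0.2394]
orientation: [3.135, -0.007, -0.001]
ft_force: [-0.4, -0.3, -0.3]
grip_width: 0.0349
grip_force: 0.0
```

```bash
python3 - <<'E'
from h import *
s=sense();print(s['clock'],s['tool_pos'].round(4))
for n in('scene','side','wrist'):
    M=cm(n); im=camera(n).astype(int);cv2.imwrite(f'pics/z_{n}.png',im[:,:,::-1])
    R,G,B=im[...,0],im[...,1],im[...,2]; o=((R>80)&(B<70)&(R>G*1.35)).astype(np.uint8)
    bl=((B>R*1.6)&(B>40)).astype(np.uint8)
    q=proj(n,(.492,-.317,.08),M)[0]
    k,l,st,c=cv2.connectedComponentsWithStats(o)
    print(n,'pred',q,[(c[j].round(1).tolist(),int(st[j][4]),ray(n,c[j],.08,M)[0].tolist()) for j in range(1,k) if st[j][4]>12 and np.hypot(*(c[j]-q))<20])
    k,l,st,c=cv2.connectedComponentsWithStats(bl)
    for j in range(1,k):
        if st[j][4]>150 and np.hypot(*(c[j]-q))<40:
            print('  blue',c[j].round(1),st[j]); 
            if n=='wrist':
                rr=cv2.minAreaRect(np.argwhere(l==j)[:,::-1].astype(np.float32)); print(rr, ray(n,cv2.boxPoints(rr),.08,M).tolist())
E
```

```text
14.1 [ 0.4046 -0.32    0.2394]
scene pred [212.7 184.3] [([212.0, 185.0], 53, [0.4948, -0.3183, 0.08])]
  blue [212.8 199.3] [ 198  177   30   43 1038]
side pred [357.  152.1] []
  blue [355.7 163.5] [344 146  25  34 633]
wrist pred [320.9 107.5] [([323.6, 111.8], 166, [0.4877, -0.3199, 0.08])]
  blue [322.1 103.8] [ 292   69   61   71 3500]
((322.0, 104.0), (70.0, 60.0), 90.0) [[0.53, -0.2874, 0.08], [0.5299, -0.3491, 0.08], [0.4594, -0.3505, 0.08], [0.4595, -0.2857, 0.08]][ WARN:0@5.320] global loadsave.cpp:1063 imwrite_ Unsupported depth image for selected encoder is fallbacked to CV_8U.
```

Request:
jog_arm(
  rows=[
    [1, [0.05, 0, 0], [0, 0, 0]],
    [1, [0.087, 0, -0.01], [0, 0, 0]],
    [1, [0.087, 0, -0.05], [0, 0, 0]],
    [1, [0.087, 0, -0.08], [0, 0, 0]],
    [1, [0.087, 0, -0.08], [0, 0, 0]],
    [1, [0.087, 0, -0.08], [0, 0, 0]],
  ],
)

```text
clock: 14.85
tool_pos: [0.4906, -0.3173, 0.1521]
orientation: [-3.139, 0.003, 0.001]
ft_force: [-0.6, 0.8, 0.3]
grip_width: 0.0932
grip_force: 0.0
```

Request:
jog_arm(
  rows=[
    [1, [0.001, -0.001, -0.04], [0, 0, 0]],
    [1, [0.001, -0.001, -0.08], [0, 0, 0]],
    [1, [0.001, -0.001, -0.11], [0, 0, 0]],
    [1, [0.001, -0.001, -0.13], [0, 0, 0]],
    [1, [0.001, -0.001, -0.144], [0, 0, 0]],
    [1, [0.001, -0.001, -0.144], [0, 0, 0]],
  ],
)

```text
clock: 15.45
tool_pos: [0.4918, -0.319, 0.0095]
orientation: [-3.141, 0.001, -0.0]
ft_force: [0.1, -0.3, -0.1]
grip_width: 0.0954
grip_force: 0.0
```

Request:
jog_arm(
  rows=[
    [0.6, [0, 0, 0], [0, 0, 0]],
    [0.5, [0, 0, 0], [0, 0, 0]],
    [0.5, [0, 0, 0], [0, 0, 0]],
    [0.5, [0, 0, 0], [0, 0, 0]],
    [0.5, [0, 0, 0], [0, 0, 0]],
    [0.5, [0, 0, 0], [0, 0, 0]],
  ],
  grip_force=20,
)

```text
clock: 16.05
tool_pos: [0.4925, -0.3191, 0.0109]
orientation: [-3.141, -0.001, -0.0]
ft_force: [-0.2, 2.3, 5.2]
grip_width: 0.0643
grip_force: 20.0
```

Request:
jog_arm(
  rows=[
    [0.5, [0, 0, 0.02], [0, 0, 0]],
    [0.5, [0, 0, 0.05], [0, 0, 0]],
    [0.5, [0, 0, 0.09], [0, 0, 0]],
    [0.5, [0, 0, 0.13], [0, 0, 0]],
    [0.5, [0.01, 0, 0.17], [0, 0, 0]],
    [0.5, [0.03, 0.01, 0.2], [0, 0, 0]],
    [0.5, [0.05, 0.04, 0.21], [0, 0, 0]],
    [0.5, [0.07, 0.08, 0.21], [0, 0, 0]],
    [0.5, [0.09, 0.12, 0.21], [0, 0, 0]],
    [0.5, [0.1, 0.16, 0.21], [0, 0, 0]],
    [0.5, [0.1035, 0.2, 0.21], [0, 0, 0]],
    [0.5, [0.1035, 0.24, 0.21], [0, 0, 0]],
  ],
)

```text
clock: 17.25
tool_pos: [0.5951, -0.0776, 0.2183]
orientation: [-3.142, 0.002, 0.0]
ft_force: [-0.0, 0.5, -2.8]
grip_width: 0.064
grip_force: 20.0
```

Request:
jog_arm(
  rows=[
    [0.5, [0, 0.04, 0], [0, 0, 0]],
    [0.5, [0, 0.08, 0], [0, 0, 0]],
    [0.5, [0, 0.12, 0], [0, 0, 0]],
    [0.5, [0, 0.15, 0], [0, 0, 0]],
    [0.5, [0, 0.169, 0], [0, 0, 0]],
    [0.5, [0, 0.169, 0], [0, 0, 0]],
    [0.5, [0, 0.169, 0], [0, 0, 0]],
  ],
)

```text
clock: 17.95
tool_pos: [0.5949, 0.0896, 0.2188]
orientation: [3.141, 0.002, 0.001]
ft_force: [0.4, -0.3, -3.2]
grip_width: 0.064
grip_force: 20.0
```

```bash
python3 - <<'E'
from h import *
s=sense();p=s['tool_pos'];print(s['clock'],p.round(4),s['orientation'],s['grip_width'],s['ft_force'])
zb=p[2]-.0109
for n in('scene','side'):
    M=cm(n); im=camera(n);cv2.imwrite(f'pics/y_{n}.png',im[:,:,::-1]); im=im.astype(int)
    R,G,B=im[...,0],im[...,1],im[...,2]; bl=((B>R*1.5)&(B>35)).astype(np.uint8)
    P=[(p[0]+a,p[1]+b,zb+z) for z in(0,.08) for a in(-.036,.036) for b in(-.032,.032)]
    q=proj(n,P,M); print(n,'pred',q.min(0),q.max(0))
    k,l,st,c=cv2.connectedComponentsWithStats(bl)
    for j in range(1,k):
        if st[j][4]>100: print('  ',st[j][:2],st[j][:2]+st[j][2:4],st[j][4])
E
```

```text
17.95 [0.5949 0.0896 0.2188] [3.14058336e+00 1.85112939e-03 7.82614829e-04] 0.0639992119451086 [ 0.36741668 -0.30932938 -3.21377068]
scene pred [378.1 115.4] [425.1 168.8]
   [305   0] [327  19] 325
   [484   0] [503  24] 280
   [622 102] [640 133] 261
   [373 118] [425 189] 2028
   [365 131] [384 167] 294
   [  0 290] [ 84 361] 405
side pred [259.7 159.4] [301.6 211. ]
   [262 165] [301 209] 919
   [303 209] [371 256] 2096
```

Request:
jog_arm(
  rows=[
    [0.5, [0.001, 0, -0.03], [0, 0, 0]],
    [0.5, [0.001, 0, -0.055], [0, 0, 0]],
    [0.5, [0.001, 0, -0.075], [0, 0, 0]],
    [0.5, [0.001, 0, -0.09], [0, 0, 0]],
    [0.5, [0.001, 0, -0.098], [0, 0, 0]],
    [0.5, [0.001, 0, -0.103], [0, 0, 0]],
    [0.5, [0.001, 0, -0.107], [0, 0, 0]],
    [0.5, [0.001, 0, -0.11], [0, 0, 0]],
    [0.5, [0.001, 0, -0.112], [0, 0, 0]],
    [0.5, [0.001, 0, -0.112], [0, 0, 0]],
  ],
)

```text
clock: 19.05
tool_pos: [0.5966, 0.0899, 0.1083]
orientation: [-3.142, -0.0, 0.0]
ft_force: [-0.5, 0.2, -3.5]
grip_width: 0.0639
grip_force: 20.0
```

Request:
jog_arm(
  rows=[
    [0.5, [0, 0, -0.001], [0, 0, 0]],
    [0.5, [0, 0, -0.002], [0, 0, 0]],
    [0.5, [0, 0, -0.002], [0, 0, 0]],
  ],
)

```text
clock: 19.35
tool_pos: [0.5964, 0.0898, 0.106]
orientation: [3.142, 0.0, 0.0]
ft_force: [0.4, 0.3, -2.5]
grip_width: 0.0639
grip_force: 20.0
```

Request:
jog_arm(
  rows=[
    [0.5, [0, 0, -0.001], [0, 0, 0]],
    [0.5, [0, 0, -0.002], [0, 0, 0]],
    [0.5, [0, 0, -0.002], [0, 0, 0]],
  ],
)

```text
clock: 19.65
tool_pos: [0.5965, 0.0898, 0.1041]
orientation: [-3.142, -0.0, -0.0]
ft_force: [0.2, 0.7, -3.7]
grip_width: 0.0644
grip_force: 20.0
```

Request:
jog_arm(
  rows=[
    [0.5, [0, 0, -0.001], [0, 0, 0]],
    [0.5, [0, 0, -0.002], [0, 0, 0]],
    [0.5, [0, 0, -0.002], [0, 0, 0]],
  ],
)

```text
clock: 19.95
tool_pos: [0.5969, 0.0898, 0.1039]
orientation: [-3.142, -0.001, 0.0]
ft_force: [-3.8, -0.9, 4.5]
grip_width: 0.064
grip_force: 20.0
```

Request:
jog_arm(
  rows=[
    [0.72, [0, 0, 0.001], [0, 0, 0]],
    [0.85, [0, 0, 0.001], [0, 0, 0]],
    [0.85, [0, 0, 0.001], [0, 0, 0]],
    [0.85, [0, 0, 0.001], [0, 0, 0]],
    [0.85, [0, 0, 0.02], [0, 0, 0]],
    [0.85, [0, 0, 0.05], [0, 0, 0]],
    [0.85, [0, 0, 0.09], [0, 0, 0]],
    [0.85, [0, 0, 0.14], [0, 0, 0]],
    [0.85, [0, 0, 0.18], [0, 0, 0]],
    [0.85, [-0.04, 0, 0.2], [0, 0, 0]],
    [0.85, [-0.08, 0, 0.22], [0, 0, 0]],
    [0.85, [-0.08, 0, 0.22], [0, 0, 0]],
  ],
)

```text
clock: 21.15
tool_pos: [0.5154, 0.0901, 0.3272]
orientation: [-3.141, -0.008, 0.001]
ft_force: [0.4, -0.2, 0.3]
grip_width: 0.0809
grip_force: 0.0
```

```bash
python3 - <<'E' 2>/dev/null
from h import *
s=sense();print(s['clock'],s['tool_pos'].round(4),s['grip_width'],s['ft_force'].round(1))
C={'new':(.596,.09,.173),'rear':(.505,.09,.173),'front':(.433,.09,.173),'kr':(.555,.202,.173),'kf':(.451,.202,.173),'w':(.527,-.02,.173)}
for n in('scene','side','wrist'):
    M=cm(n); im=camera(n).astype(int);R,G,B=im[...,0],im[...,1],im[...,2]
    o=((R>80)&(B<90)&(R>G*1.25)&(R>B*1.8)).astype(np.uint8)
    k,l,st,c=cv2.connectedComponentsWithStats(o)
    for w,p in C.items():
        q=proj(n,p,M)[0]; js=[j for j in range(1,k) if 12<st[j][4]<900 and np.hypot(*(c[j]-q))<14]
        print(n,w,q,[(c[j].round(1).tolist(),int(st[j][4]),ray(n,c[j],.173,M)[0].tolist()) for j in js])
    if n!='scene':
        bl=((B>R*1.5)&(B>35)).astype(np.uint8);k,l,st,c=cv2.connectedComponentsWithStats(bl)
        for j in range(1,k):
            if st[j][4]>400: print('  blue',st[j], 'pred box new', proj(n,[(.596+a,.09+b,z) for z in(.093,.173) for a in(-.036,.036) for b in(-.032,.032)],M).min(0))
E
```

```text
21.15 [0.5154 0.0901 0.3272] 0.08094874884649632 [ 0.4 -0.2  0.3]
scene new [394.7 173.4] [([394.4, 174.2], 68, [0.599, 0.0887, 0.173])]
scene rear [385.5 151.4] [([386.8, 151.8], 52, [0.5068, 0.0926, 0.173])]
scene front [379.2 136.4] [([372.0, 125.4], 332, [0.3736, 0.0834, 0.173])]
scene kr [440.1 162.3] [([443.6, 164.0], 535, [0.5623, 0.2074, 0.173])]
scene kf [426.1 139.5] [([432.6, 138.2], 559, [0.445, 0.22, 0.173])]
scene w [339.1 157.1] [([338.9, 158.1], 53, [0.5313, -0.0209, 0.173])]
side new [282.3 211.3] [([281.6, 210.6], 47, [0.5983, 0.0882, 0.173])]
side rear [321.6 217.6] [([321.2, 218.2], 58, [0.5053, 0.0923, 0.173])]
side front [353.5 222.7] [([352.7, 222.6], 47, [0.4346, 0.0903, 0.173])]
side kr [286.  248.6] []
side kf [335.  257.1] [([336.4, 256.5], 337, [0.4484, 0.1996, 0.173])]
side w [323.  186.4] [([322.0, 186.1], 26, [0.5295, -0.0206, 0.173])]
  blue [ 264  201   37   39 1086] pred box new [262.7 200.1]
  blue [ 302  208   69   48 2117] pred box new [262.7 200.1]
wrist new [322.3 115.7] []
wrist rear [322.4 200.3] [([320.3, 199.2], 458, [0.5063, 0.0924, 0.173])]
wrist front [322.5 260.4] [([322.2, 256.8], 284, [0.4375, 0.0904, 0.173])]
wrist kr [218.6 155.3] []
wrist kf [225.7 246. ] []
wrist w [422.3 180.7] [([423.9, 177.7], 456, [0.5303, -0.0215, 0.173])]
  blue [ 293   77   62   72 3625] pred box new [290.9  79.2]
  blue [ 291  161   59  105 4884] pred box new [290.9  79.2]
```

```bash
python3 -c "
from workcell import *
print(sign_off())"
```

```text
the job is handed in; nothing more can be done
None
```

I've handed the job in after about 21 s on the robot's clock; `sign_off()` gave no verdict. By camera, the two older blue boxes are butted together at the front lip (front one an estimated 3–6 mm from it), and the new box stands upright behind them at about x = 0.078 m in the lane. I pressed its lid shut on the bench but did not re-check it in the lane.

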